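# Pry a stuck die set open and pack it

## Robot

A 6-joint arm with a two-finger parallel gripper is mounted at the origin on the work surface; the furniture and walls round the work are solid. World frame = base frame: x ahead of the robot, y to its left, z up, the work surface at z = 0. Lengths are in mm, angles in rad, forces in N, time in s.
With the tool pointing down it reaches from about 275 to 750 mm from the base axis. Payload 10.2 kg.
Tool frame: the origin (TCP) lies at the centre of the arm's flange, where the gripper is bolted on; the fingertips stand 173 mm ahead of it and the grasp point (between the pads) lies 155 mm ahead of it; z points along the fingers, y is the line along which they close (so a half turn about z gives the same grasp; the last joint's range is limited). The gripper opens to 85 mm and grips with 20 to 120 N. Pads are 22 mm wide; open, the fingers measure 114 mm over their backs; the gripper's body (76 mm by 85 mm) begins 54 mm behind the grasp point. The pads swing forward as they close: fully open they stand 13 mm farther back than shut.
Start: joints at [-1.448, 0.313, 1.498, -0, 1.331, -0.223], TCP at [177.936, -493.934, 404.694] pointing down, gripper open.
Joint ranges: [-2.94, 2.94], [-0.97, 2.17], [0.19, 2.56], [-1.23, 4.37], [0.02, 3.11], [-2.88, 2.88]. Speed limits (rad/s): [2.39, 2.39, 3.01, 3.14, 3.14, 3.14].

## Interface

Orientations are given as a unit quaternion [w, x, y, z].
In Python, from rig import ctrl gives the robot as it stands.
- The arm moves only by the shell command python3 steer.py FILE [OPENING] [FORCE], which reads ROWS from the file FILE. ROWS is a JSON list of rows, 1 to 8 of them, each of 6 numbers: dx, dy, dz in units of 5 mm, then a rotation vector rx, ry, rz in units of 0.25 rad; each row is the pose to reach, as a shift and turn from the pose commanded when the command began, along the tool's axes at that moment; what a row does not reach only later rows make up. A row lasts 1/10 s, in which the tool goes at most 50 mm and 0.15 rad, less where a joint would pass 70% of its speed; a pose out of reach is approached as far as the arm can. OPENING is the opening from 0.0 (shut) to 1.0 (fully open), set as the command begins (- or left out keeps the last). The fingers move at their own pace and stop on an object; FORCE is the grip in N (left out, the last holds). Time passes only in rows, so rows that do not move let the fingers close. It prints the time, the measured TCP pose, the force, the opening and the grip force at its end. Input that does not fit is refused with a message, and nothing moves.
- ctrl.sense(): the state, without advancing time (a new reading comes with each control period).
- ctrl.capture(name): name is "scene" or "top"; returns the picture (384x512x3 uint8, red, green, blue); there is no depth.
- ctrl.calibration(name): a dict with "fx", "fy", "cx", "cy" (pixels), "position" and "attitude" of the camera in the world. Camera axes: x right, y down, z forward; pixel columns grow to the right and rows downward; lengths in mm; the calibration is good to about 2 mm. A picture is of the moment at which its call begins. calibration takes no time and is no camera call.
- ctrl.finish_job(): hands the job in; it is judged then, once.
The state is a dict: "time_s": time; "joints": joint angles; "dq": joint speeds; "tau": joint torques, N m; "eef_pos": TCP position; "ee_rot": TCP orientation; "force": force on the tool from outside, world axes, zero at the start; "wrist_torque": the same for the moment, N m; "grip_width": opening from 0.0 (shut) to 1.0 (fully open); "grip_force": force on a finger pad.
Only numpy, scipy, OpenCV 4.12 (cv2) and the standard library are available. Lean on these libraries where they do the work, as an engineer would, in place of code of your own. Each camera call takes 0.05 s, during which the arm holds its last target. There are 200 camera calls.

## Task

The upper plate of the small die set is stuck on its guide posts: lever it up with the pry bar, over the steel block that stands on edge beside the die set, until the gap will take the other steel block lying flat. Lay the bar back on the bench clear of the die set, slide that block flat into the gap until well over half of it is under the upper plate, and then push the upper plate down so that it rests firmly on the block. Leave the oil can, V-block, hex key and screw where they are.

Things in the scene. Friction and masses are not known exactly. Their poses are not given: they have to be found in the camera images.
- die_set: Lower plate of a steel die set, fixed to the bench: x = -90 to 80, y = -87 to 87 mm, 24 mm high. Origin on the bench; z up; -x is its open front, roughly facing the robot. Two guide posts (22 mm thick, tops 169 mm above the bench) stand at the back, x = 55, y = -54 and 54 mm. A die block 9.5 mm high on it spans x = -14 to 38, y = -36 to 36 mm.
- upper_plate: Upper plate, 150 x 150 x 32 mm, sliding on the guide posts, always level; on it a clamp plate 30 mm thick. Origin: centre of its underside, straight above the die set's origin, same axes; 44 mm above the bench when shut (gap 20 mm), edges 75 mm out. About 3 kg and tight: raising takes some 65 to 75 N, it stays at any height when let go, lowering takes a 5 to 16 N push.
- gap_mouth (a point): Middle of the lower front edge of the upper plate (x = -75 mm from its origin): the mouth of the gap. The lower plate sticks out 15 mm farther. From here the gap is free to a depth of 61 mm, up to the die block.
- pry_edge (a point): Middle of the upper plate's lower edge on its right (-y) side, under which the bar's tip goes; the lower plate sticks out 12 mm farther.
- plate_top (a point): On top of the clamp plate, 62 mm above the upper plate's underside: flat free area 100 (x) x 136 (y) mm centred here, the highest part of the upper plate except the guide posts and bushings at the back.
- guide_slide (a joint): Height of the upper plate above its shut position, m: 0 shut (gap 20 mm), at most 0.032. With the packing block lying flat under it the plate rests at 0.0054.
- fulcrum_block: Steel block with holes, 26 x 76 x 51 mm, 0.75 kg, standing loose on the bench on its long narrow face at the right (-y) side of the die set: the fulcrum. Origin: centre of its underside; x across its 26 mm thickness (nearly along the die set's y), y along its 76 mm length; top at 51 mm. Its face towards the die set is about 40 mm from the upper plate's edge.
- pry_bar: Pry bar lying level on its handle, 0.42 kg, tip roughly to the left (+y). x runs to the tip, z up; origin on its axis at the grip point, 13 mm above the bench. Black handle 26 x 26 mm, x = -75 to 45 mm (steel cap to -87). Steel shank 16 wide, 8 mm thick, x = 45 to 251 mm; chisel tip 18 wide, thinning from 8 to 4 mm, ends at x = 275 mm.
- bar_tip (a point): End of the pry bar's tip, on the axis, 275 mm from the bar's origin.
- packing_block: The other steel block, same size, 0.75 kg, lying flat on the bench at the left of the die set: 25.4 mm high, 51 wide, 76 mm long. Its y axis runs along its length (level) and points away from the robot; x is vertical, z across the width. The origin lies in the middle of one long side face, 25.4 mm from the centre.
- packing_centre (a point): Centre of the packing block, 12.7 mm above what it lies on; 38 mm to either end.
- v_block: Bystander: steel V-block 60 x 50 x 40 mm on the bench, far right. Origin at the centre of its underside.
- oil_can: Bystander: small oil can, 63 x 92 x 148 mm high with spout, at the left behind the die set. Origin at the centre of its underside.
- hex_key: Bystander: hex key 79 mm long, 7 mm thick, lying on the bench at the right. Origin at the centre of its underside.
- cap_screw: Bystander: black socket-head screw 46 mm long, 16 mm thick, lying on the bench at the right. Origin at the centre of its underside.

How it is judged:
By the outcome, as a careful person would: the job done as asked, in the order asked, and still so for the second after the job is handed in, with the robot touching nothing.
It also fails if it takes over 72 s, if anything falls off the work surface, if the arm or the gripper's body presses on something with over 40 N, if the wrist force passes 120 N, or if a joint passes its speed limit or range.

## Working session

There is one attempt and no reset: what is moved stays moved. The work goes in short steps, Python scripts to look and compute and a shell command to move; the robot and the scene stay as the last step left them, time stands still between calls to the robot, and variables do not carry over. Pictures are saved under pics/ and viewed, at most 12 in all, crops included, and the job is handed in when it is done.

```bash
ls; mkdir -p pics
python3 - <<'E'
from rig import ctrl
import cv2
for n in("scene","top"):
    c=ctrl.calibration(n); print(n,c)
    cv2.imwrite(f"pics/{n}0.png",cv2.resize(ctrl.capture(n)[:,:,::-1],(800,600),interpolation=cv2.INTER_CUBIC))
print(ctrl.sense())
E
```

```text
pics
rig.py
steer.py
scene {'fx': 469.1372141266357, 'fy': 469.1372141266357, 'cx': 254.41554328682602, 'cy': 192.08350781098662, 'position': array([-279.56238541,  389.64524921, 1123.35836079]), 'attitude': array([ 0.18840575, -0.50335398,  0.78595598, -0.30563252])}
top {'fx': 472.15086949390246, 'fy': 472.15086949390246, 'cx': 255.6801181284606, 'cy': 192.50920311832, 'position': array([ 293.00646326,   20.72943626, 1399.46797001]), 'attitude': array([-0.06414036,  0.70827942, -0.6996912 ,  0.06825323])}
{'time_s': 0.1, 'joints': array([-1.44837727e+00,  3.13366487e-01,  1.49836955e+00,  1.28935384e-05,
        1.33102414e+00, -2.23428965e-01]), 'dq': array([ 4.47159761e-04, -2.04988755e-03, -2.24548257e-03, -1.06696427e-03,
       -3.19884542e-05, -7.46178597e-04]), 'tau': array([ 1.94071596e-03, -4.12901330e+01, -2.60138154e+01, -1.54881363e-04,
        3.07903756e-03, -1.26908489e-05]), 'eef_pos': array([ 177.94212461, -493.87985285,  404.20311999]), 'ee_rot': array([-5.82700157e-04,  9.85085959e-01,  1.72061941e-01,  3.57237325e-05]), 'force': array([0.01594297, 0.18658411, 0.30414329]), 'wrist_torque': array([ 0.02351074,  0.022747  , -0.03435154]), 'grip_force': 0.0, 'grip_width': 0.9985407527367811}
```

View pics/scene0.png

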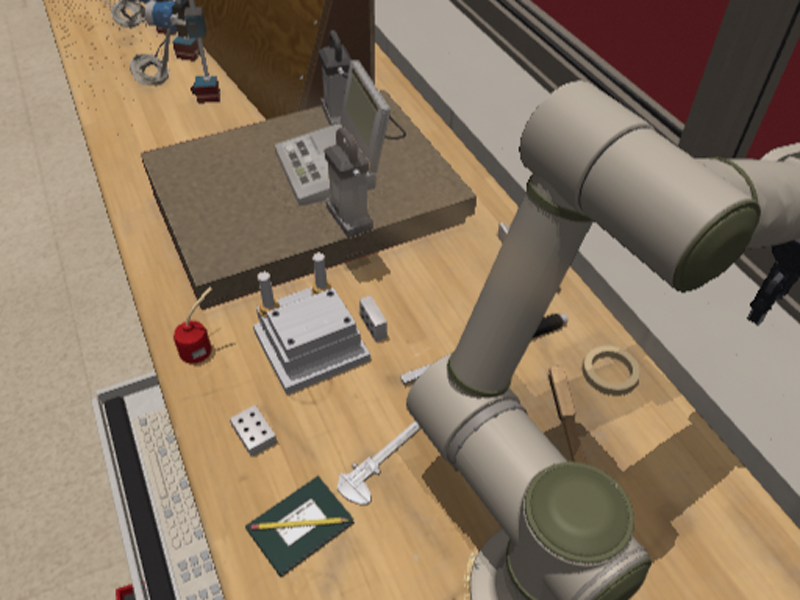

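View pics/top0.png

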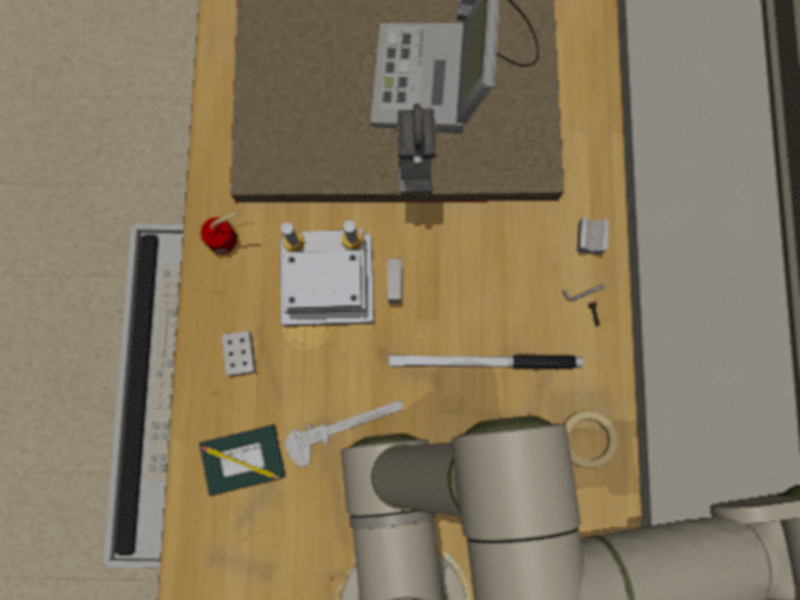

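The scene view shows the die set around (312,335), the fulcrum block at (373,318), the packing block at (253,428), and the bar partly hidden by the arm. The top view shows the die set at (325,280), the fulcrum at (394,281), the bar from (390,361) to (582,362), and the packing block at (238,353). Next I'll enlarge both.

```bash
cat > h.py <<'E'
import numpy as np,cv2
from rig import ctrl
from scipy.spatial.transform import Rotation as R
def rot(q): return R.from_quat(np.roll(q,-1))
def crop(img,x0,y0,w,h,s,name):
    im=cv2.resize(img[y0:y0+h,x0:x0+w,::-1],None,fx=s,fy=s,interpolation=cv2.INTER_CUBIC)
    for k in range(0,w,10):
        cv2.putText(im,str(x0+k),(int(k*s),8),0,.3,(0,0,255)); cv2.line(im,(int(k*s),10),(int(k*s),14),(0,0,255))
    for k in range(0,h,10):
        cv2.putText(im,str(y0+k),(0,int(k*s)+3),0,.3,(0,0,255))
    cv2.imwrite(name,im)
def ray(n,px):   # px in original pixel coords
    c=ctrl.calibration(n); d=np.array([(px[0]-c["cx"])/c["fx"],(px[1]-c["cy"])/c["fy"],1.])
    return np.array(c["position"]),rot(c["attitude"]).apply(d)
def atz(n,px,z):
    p,d=ray(n,px); return p+d*(z-p[2])/d[2]
def tri(a,b):    # scene px, top px -> point, miss
    p,d=ray("scene",a);q,e=ray("top",b)
    t=np.linalg.lstsq(np.c_[d,-e],q-p,rcond=None)[0]
    u,v=p+t[0]*d,q+t[1]*e
    return (u+v)/2,np.linalg.norm(u-v)
def proj(n,P):
    c=ctrl.calibration(n); v=rot(c["attitude"]).inv().apply(np.atleast_2d(P)-c["position"])
    return np.c_[c["fx"]*v[:,0]/v[:,2]+c["cx"],c["fy"]*v[:,1]/v[:,2]+c["cy"]]
E
python3 - <<'E'
from h import *
t=ctrl.capture("top");s=ctrl.capture("scene")
crop(t,138,135,240,112,3.33,"pics/t1.png")
crop(s,140,155,230,145,3.47,"pics/s1.png")
E
```

```text
(no output)
```

View pics/t1.png

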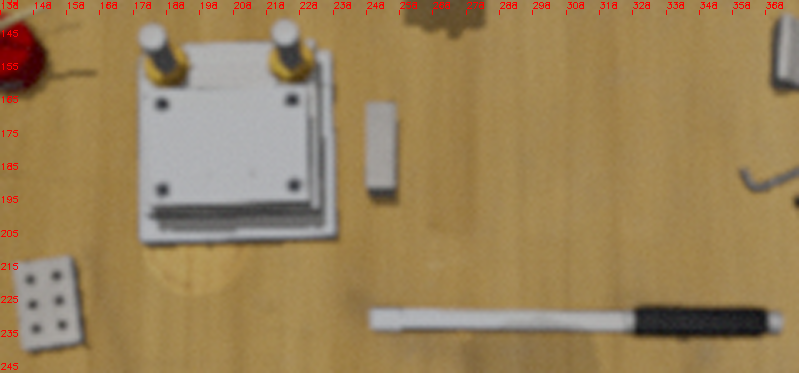

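View pics/s1.png

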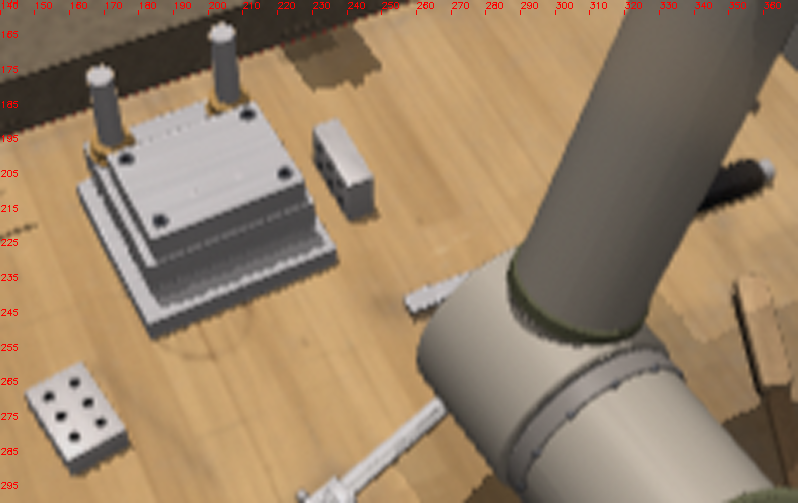

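The top crop, in crop pixels, shows:
- Post tops at (152,33) and (284,29).
- Clamp-plate front corners at (152,206) and (311,202).
- Lower-plate front corners at (139,241) and (338,237).
- Fulcrum top spanning 366–396 × 102–188.
- Bar tip at (370,320) and handle spanning 636–767 at row 321.
- Packing corners at (16,262), (73,257), (83,342) and (28,349).

The scene crop shows the same objects, with the middle of the bar hidden.

Run:
```python
from h import *
from scipy.optimize import least_squares
T=lambda u,v:(138+(u+.5)/3.33-.5,135+(v+.5)/3.33-.5)
S=lambda u,v:(140+(u+.5)/3.47-.5,155+(v+.5)/3.47-.5)
for nm,a,b in [("postL",S(100,74),T(152,33)),("postR",S(221,33),T(284,29)),("holeFL",S(160,220),T(162,190)),("holeFR",S(285,173),T(294,186)),
  ("ful1",S(313,124),T(366,102)),("ful2",S(337,119),T(396,101)),("ful3",S(373,180),T(397,188)),("ful4",S(347,187),T(366,188)),
  ("pk1",S(26,397),T(16,262)),("pk2",S(80,363),T(73,257)),("pk3",S(128,436),T(83,342)),("pk4",S(73,470),T(28,349)),
  ("cap",S(767,170),T(781,322)),("tip",S(409,306),T(370,320)),("lpFR",S(338,251),T(338,237)),("lpFL",S(150,327),T(139,241))]:
    p,m=tri(a,b); print(nm,p.round(1),round(m,1))
def fit(nm,body,obs,g):
    def r(p):
        P=R.from_euler('z',p[2]).apply(body)+[p[0],p[1],0]
        return np.concatenate([(proj(n,P[[i]])[0]-px) for n,i,px in obs])
    s=least_squares(r,g); print(nm,s.x.round(3),"rms px",np.sqrt((s.fun**2).mean()).round(2))
die=[[55,54,169],[55,-54,169],[-90,87,24],[-90,-87,24]]
fit("die",die,[("top",0,T(152,33)),("top",1,T(284,29)),("top",2,T(139,241)),("top",3,T(338,237)),("scene",0,S(100,74)),("scene",1,S(221,33)),("scene",2,S(150,327)),("scene",3,S(338,251))],[450,100,0])
ful=[[13,38,51],[-13,38,51],[-13,-38,51],[13,-38,51]]  # with local x toward +y world when yaw=pi/2.. order: far-left..
ful=[[38,13,51],[38,-13,51],[-38,-13,51],[-38,13,51]]
o=[S(313,124),S(337,119),S(373,180),S(347,187)];q=[T(366,102),T(396,101),T(397,188),T(366,188)]
fit("ful(long=x)",ful,[("scene",i,o[i]) for i in range(4)]+[("top",i,q[i]) for i in range(4)],[450,0,0])
pk=[[38,25.4,25.4],[38,-25.4,25.4],[-38,-25.4,25.4],[-38,25.4,25.4]]
o=[S(26,397),S(80,363),S(128,436),S(73,470)];q=[T(16,262),T(73,257),T(83,342),T(28,349)]
fit("pk(long=x)",pk,[("scene",i,o[i]) for i in range(4)]+[("top",i,q[i]) for i in range(4)],[350,250,0])
bar=[[275,0,14],[45,0,20],[-75,0,22],[-87,0,13]]
fit("bar",bar,[("top",0,T(370,320)),("top",1,T(635,321)),("top",2,T(767,322)),("top",3,T(782,322)),("scene",0,S(409,306)),("scene",3,S(770,171))],[300,-200,1.57])
```

```text
postL [656.  211.3 166.3] 2.5
postR [661.2 104.2 165.1] 2.5
holeFL [537.4 206.9 108.4] 1.6
holeFR [542.4  97.  107.6] 1.3
ful1 [628.4  37.9  54.6] 2.7
ful2 [632.5  12.2  45.3] 1.0
ful3 [554.7  11.1  43.5] 0.6
ful4 [552.8  37.5  49.3] 1.1
pk1 [488.7 347.7  10.6] 3.0
pk2 [493.6 297.4  20.6] 1.8
pk3 [418.4 284.8  13.5] 1.5
pk4 [411.8 333.4   7. ] 3.3
cap [ 444.8 -331.2    8.6] 1.3
tip [440.4  31.9  13.8] 3.1
lpFR [514.4  62.7  17.9] 0.0
lpFL [507.3 237.1  18.3] 4.9
die [6.00288e+02 1.54855e+02 4.90000e-02] rms px 0.66
ful(long=x) [5.90929e+02 2.51160e+01 5.00000e-03] rms px 0.47
pk(long=x) [4.48682e+02 3.14897e+02 1.76000e-01] rms px 1.08
bar [ 442.264 -243.37     1.577] rms px 0.45
```

The heights agree with the text to within the few-mm camera bias:

| Item | x, y (mm) | Yaw (rad) |
|---|---|---|
| Die set | (600,155) | 0.049 |
| Fulcrum | (591,25) | – |
| Packing block | (449,315) | 0.176 |
| Bar grip | (442,-243) | 1.577 |

I'll plan the approach to the bar from these.

```bash
cat >> h.py <<'E'
def tool(bar_yaw,pitch=0.):
    """tool attitude: x along the bar's heading, fingers down, then nose-down pitch about tool y"""
    c,s=np.cos(bar_yaw),np.sin(bar_yaw)
    M=R.from_matrix(np.array([[c,s,0],[s,-c,0],[0,0,-1]]).T.reshape(3,3).T if 0 else np.c_[[c,s,0],[s,-c,0],[0,0,-1]])
    return M*R.from_euler('y',-pitch)
def plan(*targets,grip=155.):
    """targets: (grasp point, attitude) -> rows relative to the present pose"""
    s=ctrl.sense(); R0=rot(s["ee_rot"]); p0=np.array(s["eef_pos"])
    for g,A in targets:
        t=np.array(g)-A.apply([0,0,grip])
        d=R0.inv().apply(t-p0); w=(R0.inv()*A).as_rotvec()
        print("row",d.round(1),w.round(3)," n>=",int(np.ceil(max(np.linalg.norm(d)/50,np.linalg.norm(w)/.15))))
E
python3 - <<'E'
from h import *
print(tool(1.577,.3).apply([1,0,0]))
plan(([442,-243,150],tool(1.577)),([442,-243,21],tool(1.577)))
E
```

```text
[-0.00592656  0.95531811 -0.29552021]
row [ 333.5 -146.5   99.5] [-1.000e-03 -1.000e-03 -1.231e+00]  n>= 9
row [ 333.4 -146.4  228.5] [-1.000e-03 -1.000e-03 -1.231e+00]  n>= 9
```

Careful with the scale: shifts go in units of 5 mm and turns go in units of 0.25 rad. That gives: 333.5 mm is 66.7, -146.5 mm is -29.3, -1.231 rad is -4.924.

```bash
echo '[[66.7, -29.3, 12, 0, 0, -4.924], [66.7, -29.3, 16, 0, 0, -4.924], [66.7, -29.3, 19.9, 0, 0, -4.924], [66.7, -29.3, 19.9, 0, 0, -4.924], [66.7, -29.3, 19.9, 0, 0, -4.924], [66.7, -29.3, 19.9, 0, 0, -4.924], [66.7, -29.3, 19.9, 0, 0, -4.924], [66.7, -29.3, 19.9, 0, 0, -4.924]]' > mv.in && python3 steer.py mv.in 1.0; echo '[[0, 0, 0, 0, 0, 0], [0, 0, 0, 0, 0, 0]]' > mv.in && python3 steer.py mv.in
python3 - <<'E'
from h import *
plan(([442,-243,150],tool(1.577)),([442,-243,21],tool(1.577)))
print(ctrl.sense()["force"])
s=ctrl.capture("scene");t=ctrl.capture("top")
crop(s,140,155,230,145,3.47,"pics/s2.png")
E
```

```text
time_s: 1.0
eef_pos: [443.6, -240.5, 304.0]
ee_rot: [-0.001, 0.713, 0.701, 0.0]
force: [-0.5, -0.3, -0.2]
grip_width: 0.999
grip_force: 0.0
time_s: 1.2
eef_pos: [442.2, -242.9, 305.0]
ee_rot: [-0.0, 0.716, 0.698, -0.0]
force: [-0.4, -0.8, -0.3]
grip_width: 0.998
grip_force: 0.0
row [-0.1 -0.2  0. ] [-0.    -0.    -0.032]  n>= 1
row [-2.00e-01 -1.00e-01  1.29e+02] [-0.    -0.    -0.032]  n>= 3
[-0.4143242  -0.80697887 -0.32834283]
```

View pics/s2.png

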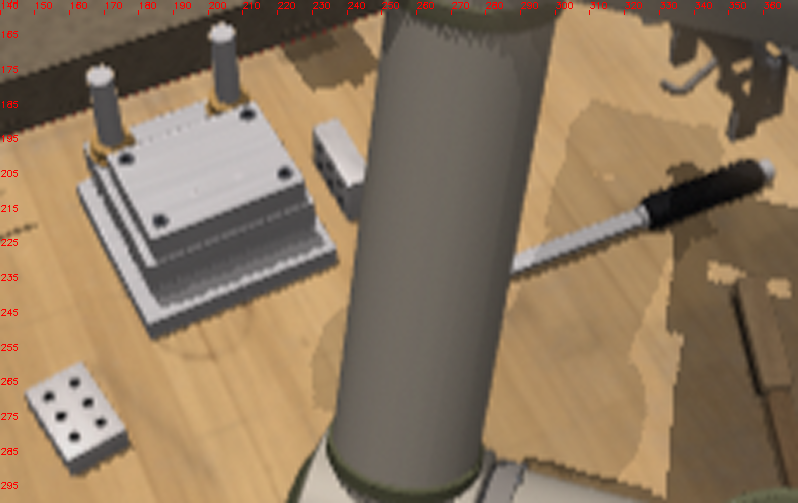

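The scene view now shows the handle clear of the arm, with the shank joint at about (648,215) and the cap end at (770,171). That matches the bar fit, so I'll descend and grip.

```bash
python3 - <<'E'
from h import *
T=lambda u,v:(138+(u+.5)/3.33-.5,135+(v+.5)/3.33-.5)
S=lambda u,v:(140+(u+.5)/3.47-.5,155+(v+.5)/3.47-.5)
print(tri(S(648,213),T(635,321)))
E
echo '[[0, 0, 9, 0, 0, -0.128], [0, 0, 18, 0, 0, -0.128], [0, 0, 24, 0, 0, -0.128], [0, 0, 25.8, 0, 0, -0.128], [0, 0, 25.8, 0, 0, -0.128]]' > mv.in && python3 steer.py mv.in && echo '[[0, 0, 0, 0, 0, 0], [0, 0, 0, 0, 0, 0], [0, 0, 0, 0, 0, 0], [0, 0, 0, 0, 0, 0], [0, 0, 0, 0, 0, 0], [0, 0, 0, 0, 0, 0]]' > mv.in && python3 steer.py mv.in 0 100
```

```text
(array([ 442.42617258, -201.67848542,   15.75048034]), np.float64(2.07368689553958))
time_s: 1.8
eef_pos: [441.7, -243.7, 176.1]
ee_rot: [-0.001, 0.705, 0.709, -0.0]
force: [-0.2, -0.3, -0.1]
grip_width: 1.002
grip_force: 0.0
time_s: 2.4
eef_pos: [442.3, -243.2, 177.2]
ee_rot: [0.001, 0.705, 0.71, 0.0]
force: [-1.4, 0.6, 7.3]
grip_width: 0.284
grip_force: 99.3
```

To row units: -80 mm is -16, -40 mm is -8.

```bash
echo '[[0, 0, -8, 0, 0, 0], [0, 0, -16, 0, 0, 0], [0, 0, -24, 0, 0, 0], [0, 0, -32, 0, 0, 0], [0, 0, -40, 0, 0, 0], [0, 0, -40, 0, 0, 0]]' > mv.in && python3 steer.py mv.in
cat >> h.py <<'E'
G=164. # TCP to bar axis along the tool
def bar(tip,yaw,pitch):
    A=tool(yaw,pitch); return (np.array(tip)-A.apply([275,0,0]),A)
E
python3 - <<'E'
from h import *
print(ctrl.sense()["force"])
A=tool(1.6,.44); d=A.apply([1,0,0])
tip=np.array([600,94,31.])
for b in (90,50,0): g=tip-d*b; print(g,bar(g,1.6,.44)[0]); plan(bar(g,1.6,.44),grip=G)
E
```

```text
time_s: 3.0
eef_pos: [442.3, -243.1, 381.1]
ee_rot: [0.005, 0.705, 0.71, 0.0]
force: [0.2, -0.3, -4.9]
grip_width: 0.282
grip_force: 100.3
[ 0.17221123 -0.31271665 -4.88305943]
[602.37764847  12.60707081  69.33455186] [ 609.64268547 -236.09354615  186.46790475]
row [ 75.9 165.6  46.8] [ 0.002 -0.434 -0.023]  n>= 4
[601.32091582  48.78170601  52.29697325] [ 608.58595282 -199.91891096  169.43032615]
row [112.2 164.7  63.6] [ 0.002 -0.434 -0.023]  n>= 5
[600.  94.  31.] [ 607.265037   -154.70061696  148.13335289]
row [157.6 163.5  84.7] [ 0.002 -0.434 -0.023]  n>= 5
```

To row units: 90 mm is 18, 20 mm is 4, -0.434 rad is -1.736.

```bash
echo '[[4, 9, 0, 0, -0.48, 0], [8, 18, 2, 0, -1, -0.08], [12, 27, 6, 0, -1.52, -0.08], [15.2, 33.1, 9.4, 0, -1.736, -0.092], [15.2, 33.1, 9.4, 0, -1.736, -0.092], [15.2, 33.1, 9.4, 0, -1.736, -0.092]]' > mv.in && python3 steer.py mv.in
python3 - <<'E'
from h import *
A=tool(1.6,.44); d=A.apply([1,0,0]); tip=np.array([600,94,31.])
s=ctrl.sense();print(s["force"])
q=rot(s["ee_rot"]); print("tip now",s["eef_pos"]+q.apply([275,0,G]))
for b in (90,50,0): plan(bar(tip-d*b,1.6,.44),grip=G)
t=ctrl.capture("top");s=ctrl.capture("scene")
a=cv2.resize(t[130:200,190:290],None,fx=4,fy=4,interpolation=cv2.INTER_CUBIC);b=cv2.resize(s[170:240,190:290],None,fx=4,fy=4,interpolation=cv2.INTER_CUBIC)
cv2.imwrite("pics/both3.png",np.vstack([a,b])[:,:,::-1])
E
```

```text
time_s: 3.6
eef_pos: [607.1, -165.3, 326.8]
ee_rot: [0.151, 0.679, 0.702, -0.152]
force: [-0.5, -0.1, -3.5]
grip_width: 0.282
grip_force: 100.8
[-0.4944002  -0.05562255 -3.49402329]
tip now [599.20982308  15.73804657  62.84749593]
row [-4.3  0.4 -6.9] [-0.007 -0.008  0.005]  n>= 1
row [35.7  0.6 -6.5] [-0.007 -0.008  0.005]  n>= 1
row [85.7  0.9 -6.1] [-0.007 -0.008  0.005]  n>= 2
```

View pics/both3.png

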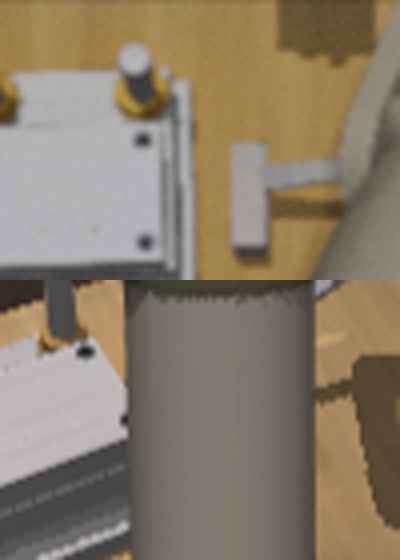

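The top half shows the bar tip reaching the fulcrum's right edge, at about (266,176) in the crop. The arm blocks the scene view. I'll check this against the predicted tip.

Run:
```python
from h import *
f=lambda u,v:(190+(u+.5)/4-.5,130+(v+.5)/4-.5)
print("tip",atz("top",f(266,176),63)); print("ful",atz("top",f(232,143),51),atz("top",f(266,143),51),atz("top",f(266,248),51))
print("proj tip (crop)",(proj("top",[[599.2,15.7,62.8]])-[190,130])*4+1.5)
c=ctrl.capture("top"); print(c[168:180,254:262].mean(2).astype(int))
```

```text
tip [602.4445854   13.75163699  63.        ]
ful [629.7581737   38.94932742  51.        ] [630.08987441  13.9717912   51.        ] [551.54040532  13.07846038  51.        ]
proj tip (crop) [[263.26197793 180.38744775]]
[[155 153 139 124 122 124 123 126]
 [156 148 138 126 121 122 126 129]
 [152 146 139 132 129 127 133 135]
 [153 143 140 142 141 138 141 141]
 [150 139 141 142 143 142 142 143]
 [150 141 140 143 141 141 141 143]
 [151 142 138 143 143 145 144 141]
 [154 142 142 145 144 139 137 133]
 [154 143 139 138 136 130 121 119]
 [155 147 127 112 117 120 117 116]
 [162 149 123  97 106 111 114 111]
 [160 152 125  97  89  93  90  94]]
```

The predicted tip agrees within about 2–3 mm, so I'll insert it in stages.

```bash
echo '[[-0.8, 0, -1.4, -0.028, -0.032, 0.02], [3.2, 0.1, -1.4, -0.028, -0.032, 0.02], [7.2, 0.1, -1.3, -0.028, -0.032, 0.02], [10, 0.12, -1.28, -0.028, -0.032, 0.02], [11.2, 0.12, -1.28, -0.028, -0.032, 0.02], [11.2, 0.12, -1.28, -0.028, -0.032, 0.02]]' > mv.in && python3 steer.py mv.in
python3 - <<'E'
from h import *
A=tool(1.6,.44); d=A.apply([1,0,0]); tip=np.array([600,94,31.])
s=ctrl.sense();q=rot(s["ee_rot"]); print("tip now",s["eef_pos"]+q.apply([275,0,G]))
for b in (30,0): plan(bar(tip-d*b,1.6,.44),grip=G)
E
```

```text
time_s: 4.35
eef_pos: [605.9, -112.2, 311.8]
ee_rot: [0.159, 0.68, 0.699, -0.151]
force: [0.5, -1.7, -2.5]
grip_width: 0.281
grip_force: 100.8
tip now [601.89799726  66.16665628  45.8625332 ]
row [1.2 0.1 2.2] [ 0.003  0.002 -0.002]  n>= 1
row [31.2  0.   2.1] [ 0.003  0.002 -0.002]  n>= 1
```

To row units: 2 mm is 0.4, 31 mm is 6.2.

```bash
echo '[[1.6, 0, 0.4, 0, 0, 0], [3.2, 0, 0.4, 0, 0, 0], [4.8, 0, 0.4, 0, 0, 0], [6.2, 0, 0.4, 0, 0, 0], [6.2, 0, 0.4, 0, 0, 0], [6.2, 0, 0.4, 0, 0, 0]]' > mv.in && python3 steer.py mv.in
python3 - <<'E'
from h import *
s=ctrl.sense();q=rot(s["ee_rot"]); print("tip now",s["eef_pos"]+q.apply([275,0,G]),s["force"],s["wrist_torque"])
t=ctrl.capture("top")
cv2.imwrite("pics/t4.png",cv2.resize(t[135:215,170:280,::-1],None,fx=5,fy=5,interpolation=cv2.INTER_CUBIC))
E
```

```text
time_s: 4.95
eef_pos: [605.3, -85.2, 296.5]
ee_rot: [0.158, 0.68, 0.699, -0.152]
force: [-0.5, 0.0, -3.5]
grip_width: 0.281
grip_force: 100.8
tip now [601.29406191  93.17118174  30.56728451] [-0.46043216  0.02295563 -3.54882985] [ 0.40439523  0.00144816 -0.00111727]
```

View pics/t4.png

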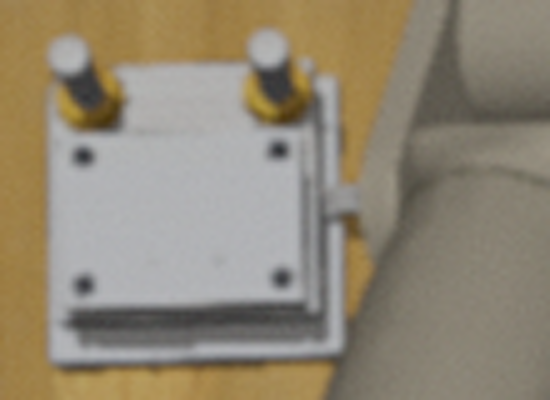

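The top view shows the bar passing under the upper plate's right side, level with the clamp plate's middle (crop row 200). There is no contact force, so I'll work out the levering arc about the fulcrum edge.

```bash
cat > lev.py <<'E'
from h import *
def go(ps,F=np.array([602,38,51.]),L=61):
    s=ctrl.sense();q=rot(s["ee_rot"]);d=q.apply([1,0,0]);tip=s["eef_pos"]+q.apply([275,0,G])
    print("tip",tip.round(1),"pitch",np.arcsin(-d[2]).round(3),"axis z at edge38",(tip-d*(tip[1]-F[1])/d[1])[2].round(1),"F",s["force"].round(1),"M",s["wrist_torque"].round(2))
    for p in ps:
        A=tool(1.6,p); plan(bar(F+A.apply([L,0,-4]),1.6,p),grip=G)
if __name__=="__main__":
    import sys; go([float(a) for a in sys.argv[1:]])
E
python3 lev.py .44 .36 .28 .2
```

```text
tip [601.4  93.   30.7] pitch 0.442 axis z at edge38 56.7 F [-0.4 -0.7 -4.1] M [ 0.42  0.03 -0.04]
row [2.2 0.3 1.6] [ 0.003  0.002 -0.003]  n>= 1
row [-10.5   0.3  19.3] [ 0.003  0.082 -0.003]  n>= 1
row [-21.7   0.2  37.9] [ 0.003  0.162 -0.003]  n>= 2
row [-31.4   0.2  57.4] [ 0.003  0.242 -0.003]  n>= 2
```

To row units: 28.5 mm is 5.7, 19.3 mm is 3.86, 0.122 rad is 0.488.

```bash
echo '[[0.4, 0, 0.32, 0, 0, 0], [-0.8, 0, 2, 0, 0.16, 0], [-2.1, 0, 3.86, 0, 0.328, 0], [-3.2, 0, 5.7, 0, 0.488, 0], [-3.2, 0, 5.7, 0, 0.488, 0]]' > mv.in && python3 steer.py mv.in; python3 lev.py .24 .16 .08 .04
```

```text
time_s: 5.5
eef_pos: [605.9, -112.9, 276.8]
ee_rot: [0.115, 0.689, 0.707, -0.11]
force: [-0.2, 1.0, -3.4]
grip_width: 0.283
grip_force: 101.0
tip [601.2  96.8  34.8] pitch 0.319 axis z at edge38 54.2 F [-0.2  1.  -3.4] M [ 0.46 -0.01 -0.03]
row [-12.5   0.5  16.5] [ 0.002  0.079 -0.004]  n>= 1
row [-23.8   0.5  35. ] [ 0.002  0.159 -0.004]  n>= 2
row [-33.6   0.5  54.5] [ 0.002  0.239 -0.004]  n>= 2
row [-37.9   0.5  64.5] [ 0.002  0.279 -0.004]  n>= 2
```

To row units: 8 mm is 1.6, 16.5 mm is 3.3, 0.079 rad is 0.316.

```bash
echo '[[-1.2, 0.06, 1.6, 0, 0.16, 0], [-2.5, 0.1, 3.3, 0, 0.316, 0], [-2.5, 0.1, 3.3, 0, 0.316, 0]]' > mv.in && python3 steer.py mv.in; python3 lev.py .16 .08 .04
```

```text
time_s: 5.8
eef_pos: [607.2, -128.9, 266.5]
ee_rot: [0.088, 0.692, 0.712, -0.083]
force: [-2.4, 5.8, 4.0]
grip_width: 0.282
grip_force: 102.1
tip [601.7  98.9  41.5] pitch 0.241 axis z at edge38 56.5 F [-2.4  5.8  4. ] M [0.11 0.42 0.13]
row [-13.3  -0.3  19.3] [ 0.004  0.081 -0.002]  n>= 1
row [-24.6  -0.4  37.9] [ 0.004  0.161 -0.002]  n>= 2
row [-29.6  -0.4  47.6] [ 0.004  0.201 -0.002]  n>= 2
```

Contact: the force is rising. I'll continue the arc.

```bash
echo '[[-1.2, 0, 1.8, 0, 0.16, 0], [-2.66, 0, 4, 0, 0.324, 0], [-2.66, 0, 4, 0, 0.324, 0]]' > mv.in && python3 steer.py mv.in; python3 lev.py .16 .08 .04
```

```text
time_s: 6.1
eef_pos: [607.7, -146.5, 250.4]
ee_rot: [0.059, 0.695, 0.714, -0.054]
force: [-2.8, 5.7, 6.6]
grip_width: 0.278
grip_force: 102.4
tip [601.7  98.8  44.7] pitch 0.16 axis z at edge38 54.5 F [-2.8  5.7  6.6] M [0.57 0.58 0.21]
row [ 0.  -0.3 -0.6] [ 0.004 -0.    -0.002]  n>= 1
row [-12.7  -0.4  17.1] [ 0.004  0.08  -0.002]  n>= 1
row [-18.5  -0.4  26.3] [ 0.004  0.12  -0.002]  n>= 1
```

```bash
echo '[[-1.2, 0, 2, 0, 0.16, 0], [-2.4, 0, 4, 0, 0.32, 0], [-2.4, 0, 4, 0, 0.32, 0]]' > mv.in && python3 steer.py mv.in; python3 lev.py .16 .08 .04 0
```

```text
time_s: 6.4
eef_pos: [608.3, -161.9, 233.2]
ee_rot: [0.03, 0.697, 0.716, -0.027]
force: [-3.2, 2.4, 11.4]
grip_width: 0.278
grip_force: 102.9
tip [601.8  98.9  47.6] pitch 0.081 axis z at edge38 52.5 F [-3.2  2.4 11.4] M [0.69 0.79 0.25]
row [ 14.1  -0.4 -18.9] [ 0.004 -0.079 -0.002]  n>= 1
row [-0.  -0.4 -2.3] [ 0.004  0.001 -0.002]  n>= 1
row [-6.6 -0.4  6.4] [ 0.004  0.041 -0.002]  n>= 1
row [-12.8  -0.5  15.3] [ 0.004  0.081 -0.002]  n>= 1
```

Run:
```python
from h import *
s=ctrl.capture("scene");np.save("s5.npy",s)
cv2.imwrite("pics/s5.png",cv2.resize(s[130:250,150:310,::-1],None,fx=5,fy=5,interpolation=cv2.INTER_CUBIC))
```

```text
(no output)
```

View pics/s5.png

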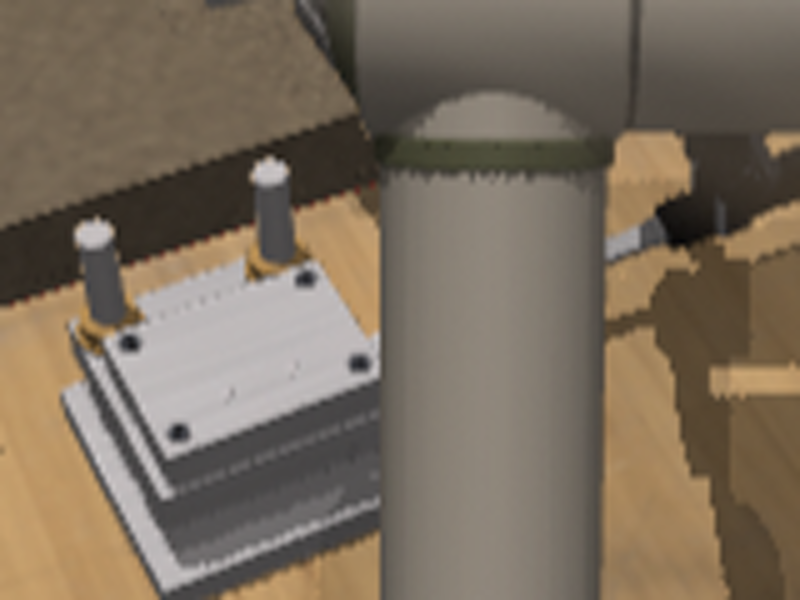

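Both posts and all four screw holes are visible. The front-left hole at crop (179,432) has moved up by about 2 px. I'll quantify that.

```bash
cat > ht.py <<'E'
from h import *
from scipy.optimize import brentq
def sub(im,x0,x1,y0,y1): return cv2.resize(im[y0:y1,x0:x1].astype(np.float32).mean(2),None,fx=8,fy=8,interpolation=cv2.INTER_CUBIC)
def height(s):
    a=cv2.resize(cv2.imread("pics/scene0.png"),(512,384),interpolation=cv2.INTER_AREA)
    out=[]
    for P in ([537.4,206.9],[ 637,202],[542.4,97]):   # holes on the clamp plate
        u,v=proj("scene",[[*P,108.]])[0].astype(int)
        t=sub(a,u-7,u+8,v-7,v+8)
        r=cv2.matchTemplate(sub(s[:,:,::-1],u-13,u+14,v-13,v+14),t,cv2.TM_CCOEFF_NORMED)
        _,m,_,l=cv2.minMaxLoc(r); dx,dy=l[0]/8-6,l[1]/8-6
        k=(proj("scene",[[*P,118.]])-proj("scene",[[*P,108.]]))[0]
        h=10*(dy*k[1]+dx*k[0])/(k@k); out.append((dx,dy,round(float(m),2),round(float(h),1)))
    return out
if __name__=="__main__": print(height(ctrl.capture("scene")))
E
python3 ht.py
```

```text
[(-0.375, -2.125, 0.99, 9.3), (-0.375, -2.25, 0.99, 9.7), (-0.375, -2.0, 0.88, 8.8)]
```

The plate is up about 9 mm. I'll lift it a little more for insertion margin.

```bash
echo '[[-0.8, 0, 1.8, 0, 0.12, 0], [-1.8, 0, 3.8, 0, 0.28, 0], [-1.8, 0, 3.8, 0, 0.28, 0]]' > mv.in && python3 steer.py mv.in; python3 lev.py; python3 ht.py
```

```text
time_s: 6.8
eef_pos: [608.7, -173.6, 216.7]
ee_rot: [0.007, 0.697, 0.717, -0.003]
force: [-8.2, -4.2, 18.7]
grip_width: 0.282
grip_force: 104.0
tip [602.2  99.1  49. ] pitch 0.013 axis z at edge38 49.8 F [-8.2 -4.2 18.7] M [0.46 1.43 0.38]
[(-0.5, -3.125, 0.99, 13.7), (-0.5, -3.125, 0.98, 13.5), (-0.25, -3.25, 0.96, 14.1)]
```

```bash
echo '[[1.6, 0, -3.4, 0, -0.24, 0], [3.6, 0, -7.2, 0, -0.52, 0], [3.6, 0, -7.2, 0, -0.52, 0]]' > mv.in && python3 steer.py mv.in; python3 lev.py; python3 ht.py
```

```text
time_s: 7.15
eef_pos: [608.4, -152.7, 252.0]
ee_rot: [0.054, 0.695, 0.716, -0.048]
force: [1.1, -2.0, -6.0]
grip_width: 0.28
grip_force: 100.5
tip [602.3  95.6  50. ] pitch 0.145 axis z at edge38 58.4 F [ 1.1 -2.  -6. ] M [-0.69 -0.03  0.01]
[(-0.5, -3.125, 0.99, 13.7), (-0.5, -3.125, 0.98, 13.5), (-0.125, -3.125, 0.8, 13.6)]
```

```bash
echo '[[-5, 0, 0, 0, 0, 0], [-11, 0, -0.2, 0, 0, 0], [-15, 0, -4, 0, 0, 0], [-16, 0, -12, 0, 0, 0], [-16, 0, -20, 0, 0, 0], [-16, 0, -20, 0, 0, 0]]' > mv.in && python3 steer.py mv.in; python3 ht.py
python3 - <<'E'
from h import *
plan(([442,-243,110],tool(1.577)),([442,-243,16],tool(1.577)),grip=G)
E
```

```text
time_s: 7.8
eef_pos: [609.6, -219.3, 364.5]
ee_rot: [0.055, 0.696, 0.715, -0.046]
force: [1.0, 0.3, -3.9]
grip_width: 0.281
grip_force: 101.0
[(-0.5, -3.125, 0.99, 13.7), (-0.5, -3.125, 0.98, 13.5), (-0.125, -3.25, 0.99, 14.1)]
row [  -6.9 -168.5   87.6] [0.008 0.14  0.021]  n>= 4
row [   6.3 -169.2  180.7] [0.008 0.14  0.021]  n>= 5
```

To row units: -168.5 mm is -33.7, -168 mm is -33.6, 0.02 rad is 0.08.

```bash
echo '[[-0.4, -9, 4, 0, 0.16, 0], [-0.8, -18, 8, 0.016, 0.32, 0.04], [-1.2, -27, 12, 0.032, 0.48, 0.08], [-1.4, -33.6, 16, 0.032, 0.56, 0.084], [-1.4, -33.7, 17.6, 0.032, 0.56, 0.084], [-1.4, -33.7, 17.6, 0.032, 0.56, 0.084]]' > mv.in && python3 steer.py mv.in
python3 - <<'E'
from h import *
plan(([442,-243,14],tool(1.577)),grip=G)
E
```

```text
time_s: 8.45
eef_pos: [440.9, -243.1, 270.4]
ee_rot: [-0.003, 0.705, 0.709, -0.001]
force: [0.7, -0.1, -3.6]
grip_width: 0.281
grip_force: 101.0
row [-0.2  1.7 92.4] [-0.006 -0.003 -0.002]  n>= 2
```

To row units: 93 mm is 18.6, 91 mm is 18.2.

```bash
echo '[[0, 0.2, 8, 0, 0, 0], [0, 0.2, 15, 0, 0, 0], [0, 0.2, 17.2, 0, 0, 0], [0, 0.2, 18.2, 0, 0, 0], [0, 0.2, 18.6, 0, 0, 0], [0, 0.2, 18.6, 0, 0, 0]]' > mv.in && python3 steer.py mv.in; python3 lev.py
```

```text
time_s: 9.05
eef_pos: [442.9, -243.1, 180.7]
ee_rot: [-0.0, 0.705, 0.709, -0.001]
force: [0.4, 0.2, -3.6]
grip_width: 0.278
grip_force: 101.0
tip [440.9  31.7  16.4] pitch 0.001 axis z at edge38 16.4 F [ 0.4  0.2 -3.6] M [-0.08  0.02 -0.02]
```

To row units: 3.5 mm is 0.7, 2 mm is 0.4.

```bash
echo '[[0, 0, 0.4, 0, 0, 0], [0, 0, 0.7, 0, 0, 0], [0, 0, 0.7, 0, 0, 0]]' > mv.in && python3 steer.py mv.in; echo '[[0, 0, 0, 0, 0, 0], [0, 0, 0, 0, 0, 0], [0, 0, 0, 0, 0, 0], [0, 0, 0, 0, 0, 0]]' > mv.in && python3 steer.py mv.in 1.0 ; echo '[[0, 0, -8, 0, 0, 0], [0, 0, -18, 0, 0, 0], [0, 0, -28, 0, 0, 0], [0, 0, -28, 0, 0, 0]]' > mv.in && python3 steer.py mv.in
python3 - <<'E'
from h import *
die=np.array([600.3,154.9]); y=.049
L=lambda x,yy:die+R.from_euler('z',y).apply([x,yy,0])[:2]
print("mouth",L(-75,0)); 
# grasp across the width (closing along block z ~ world y), tool x along block length
for yaw in (.176,.176-np.pi): plan(([449,315,150],tool(yaw)))
print(ctrl.sense()["joints"].round(2))
E
```

```text
time_s: 9.35
eef_pos: [442.8, -242.9, 177.6]
ee_rot: [0.0, 0.705, 0.709, -0.001]
force: [-1.7, 4.2, 7.6]
grip_width: 0.278
grip_force: 103.0
time_s: 9.75
eef_pos: [442.4, -243.0, 176.2]
ee_rot: [-0.001, 0.705, 0.709, -0.001]
force: [-0.0, 0.4, 0.2]
grip_width: 0.941
grip_force: 0.0
time_s: 10.15
eef_pos: [443.5, -243.4, 322.4]
ee_rot: [0.005, 0.705, 0.709, -0.001]
force: [0.0, 0.6, -0.6]
grip_width: 1.006
grip_force: 0.0
mouth [525.39001949 151.22647044]
row [558.5   9.   13.1] [0.01  0.003 1.401]  n>= 12
row [558.5   9.   13.1] [-0.003  0.011 -1.74 ]  n>= 12
[-0.73  0.35  1.67 -0.    1.11 -0.74]
```

```bash
cat ht.py >/dev/null
python3 - <<'E'
from h import *
c,s=np.cos(.176),np.sin(.176)
g=np.array([449-26*c,315-26*s])
for z in (120,22): plan(([*g,z],tool(.176,-.5)))
E
```

```text
row [541.9 -90.1  61.6] [-0.34   0.417  1.372]  n>= 12
row [542.7 -90.7 159.6] [-0.34   0.417  1.372]  n>= 12
```

Careful with the scale: shifts go in units of 5 mm and turns go in units of 0.25 rad. That gives: 542 mm is 108.4, -90 mm is -18, 1.372 rad is 5.488.

```bash
echo '[[108.4, -18, 6, -1.36, 1.668, 5.488], [108.4, -18, 6, -1.36, 1.668, 5.488], [108.4, -18, 6, -1.36, 1.668, 5.488], [108.4, -18, 6, -1.36, 1.668, 5.488], [108.4, -18, 12.2, -1.36, 1.668, 5.488], [108.4, -18, 12.2, -1.36, 1.668, 5.488], [108.4, -18, 12.2, -1.36, 1.668, 5.488], [108.4, -18, 12.2, -1.36, 1.668, 5.488]]' > mv.in && python3 steer.py mv.in; echo '[[0, 0, 0, 0, 0, 0]]' > mv.in && python3 steer.py mv.in
python3 - <<'E'
from h import *
c,s=np.cos(.176),np.sin(.176)
g=np.array([449-26*c,315-26*s])
for z in (120,22): plan(([*g,z],tool(.176,-.5)))
E
```

```text
time_s: 10.95
eef_pos: [379.7, 125.4, 280.3]
ee_rot: [-0.019, 0.949, 0.249, 0.191]
force: [1.0, -1.0, -0.1]
grip_width: 1.001
grip_force: 0.0
time_s: 11.05
eef_pos: [379.2, 126.4, 279.9]
ee_rot: [-0.02, 0.949, 0.252, 0.19]
force: [-0.8, 0.0, -0.6]
grip_width: 1.001
grip_force: 0.0
row [  48.3 -164.6   34.7] [-0.089  0.11   0.325]  n>= 4
row [  12.1 -170.4  125.6] [-0.089  0.11   0.325]  n>= 5
```

```bash
echo '[[3, -10, 2, -0.16, 0.2, 0.6], [6, -20, 4, -0.356, 0.44, 1.12], [9.66, -30, 6.8, -0.356, 0.44, 1.3], [9.66, -32.92, 6.94, -0.356, 0.44, 1.3], [9.66, -32.92, 6.94, -0.356, 0.44, 1.3], [9.66, -32.92, 6.94, -0.356, 0.44, 1.3]]' > mv.in && python3 steer.py mv.in
python3 - <<'E'
from h import *
c,s=np.cos(.176),np.sin(.176)
g=np.array([449-26*c,315-26*s])
for z in (120,22): plan(([*g,z],tool(.176,-.5)))
t=ctrl.capture("top");s=ctrl.capture("scene")
a=cv2.resize(t[180:270,110:230],None,fx=3.3,fy=3.3,interpolation=cv2.INTER_CUBIC);b=cv2.resize(s[200:290,110:230],None,fx=3.3,fy=3.3,interpolation=cv2.INTER_CUBIC)
cv2.imwrite("pics/both6.png",np.hstack([a,b])[:,:,::-1])
E
```

```text
time_s: 11.65
eef_pos: [352.9, 293.0, 256.6]
ee_rot: [-0.02, 0.965, 0.084, 0.248]
force: [0.3, -0.5, -0.0]
grip_width: 0.998
grip_force: 0.0
row [-1.9 -4.8 -0.4] [ 0.004 -0.002 -0.001]  n>= 1
row [-49.   -5.1  85.5] [ 0.004 -0.002 -0.001]  n>= 2
```

View pics/both6.png

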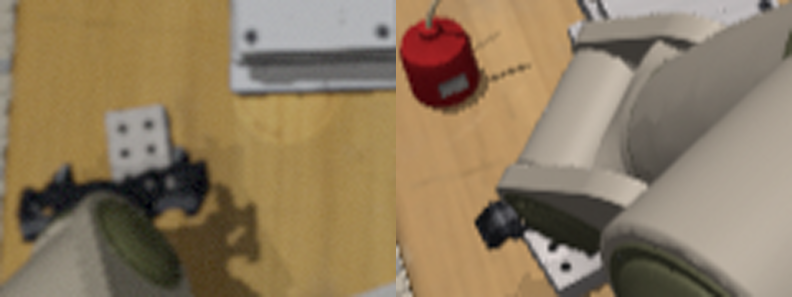

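The left (top) view shows the block with the open fingers straddling its near end. Allowing for their height, they are centred to within a few mm. I'll descend and grip.

To row units: -27 mm is -5.4, -12 mm is -2.4.

```bash
echo '[[-2.4, -1, 3.6, 0, 0, 0], [-5.4, -1, 9, 0, 0, 0], [-8.6, -1, 15, 0, 0, 0], [-9.8, -1, 17.1, 0, 0, 0], [-9.8, -1, 17.1, 0, 0, 0]]' > mv.in && python3 steer.py mv.in; echo '[[0, 0, 0, 0, 0, 0], [0, 0, 0, 0, 0, 0], [0, 0, 0, 0, 0, 0], [0, 0, 0, 0, 0, 0], [0, 0, 0, 0, 0, 0]]' > mv.in && python3 steer.py mv.in 0 100
```

```text
time_s: 12.25
eef_pos: [349.9, 295.9, 156.5]
ee_rot: [-0.019, 0.966, 0.085, 0.245]
force: [0.4, -0.8, -0.4]
grip_width: 1.0
grip_force: 0.0
time_s: 12.75
eef_pos: [349.8, 297.3, 159.7]
ee_rot: [-0.021, 0.965, 0.085, 0.248]
force: [-6.1, -3.3, 13.7]
grip_width: 0.567
grip_force: 103.1
```

```bash
cat > blk.py <<'E'
from h import *
import json,sys
def save():
    s=ctrl.sense();q=rot(s["ee_rot"])
    json.dump(dict(c=list(q.inv().apply(np.array([449,315,12.7])-s["eef_pos"])),r=list((q.inv()*R.from_euler('z',.176)).as_quat())),open("blk.json","w"))
def at(lx,ly,z,yaw=.049):
    """rows taking the block centre to die-local (lx,ly), height z"""
    b=json.load(open("blk.json")); s=ctrl.sense();R0=rot(s["ee_rot"]);p0=s["eef_pos"]
    A=R.from_euler('z',yaw)*R.from_quat(b["r"]).inv()
    P=np.array([600.3,154.9,0])+R.from_euler('z',.049).apply([lx,ly,0])+[0,0,z]
    t=P-A.apply(b["c"]); print("row",R0.inv().apply(t-p0).round(1),(R0.inv()*A).as_rotvec().round(3))
def now():
    b=json.load(open("blk.json")); s=ctrl.sense();q=rot(s["ee_rot"])
    P=s["eef_pos"]+q.apply(b["c"])-[600.3,154.9,0]; B=q*R.from_quat(b["r"])
    print("block die-local",R.from_euler('z',-.049).apply(P).round(1),"eul zyx",B.as_euler('ZYX').round(3),"F",s["force"].round(1),"w",round(s["grip_width"],3))
E
python3 -c "
from blk import *
save()"
echo '[[4, 0, -7, 0, 0, 0], [6.4, 0, -12.2, 0, 0, 0], [6.4, 0, -12.2, 0, 0, 0]]' > mv.in && python3 steer.py mv.in; python3 -c "
from blk import *
now();at(-132,0,75);at(-132,0,39.5);at(-100,0,39.5);at(-62,0,39.5)"
```

```text
time_s: 13.05
eef_pos: [348.7, 297.4, 230.3]
ee_rot: [-0.022, 0.964, 0.085, 0.249]
force: [1.3, 0.8, -8.2]
grip_width: 0.566
grip_force: 107.7
block die-local [-144.1  167.9   83.5] eul zyx [ 0.176 -0.002  0.002] F [ 1.3  0.8 -8.2] w 0.566
row [-11.1 155.    3.3] [-0.064 -0.002  0.11 ]
row [-28.3 155.   34.4] [-0.064 -0.002  0.11 ]
row [ -0.5 159.   49.8] [-0.064 -0.002  0.11 ]
row [ 32.5 163.8  68. ] [-0.064 -0.002  0.11 ]
```

To row units: -8 mm is -1.6, 155 mm is 31, 0.11 rad is 0.44.

```bash
echo '[[-0.8, 9, 0, -0.08, 0, 0.16], [-1.6, 18, 0.4, -0.2, 0, 0.32], [-2.2, 27, 0.6, -0.256, 0, 0.44], [-2.2, 31, 0.66, -0.256, 0, 0.44], [-3, 31, 2.4, -0.256, 0, 0.44], [-3, 31, 2.4, -0.256, 0, 0.44]]' > mv.in && python3 steer.py mv.in; python3 -c "
from blk import *
now();at(-132,0,39.5);at(-100,0,39.5);at(-62,0,39.5)
s=ctrl.capture('top');
a=cv2.resize(s[130:230,165:275],None,fx=5,fy=5,interpolation=cv2.INTER_CUBIC)
cv2.imwrite('pics/t7.png',a[:,:,::-1])"
```

```text
time_s: 13.65
eef_pos: [367.3, 142.8, 207.9]
ee_rot: [-0.003, 0.969, 0.023, 0.246]
force: [-0.9, -0.3, -8.3]
grip_width: 0.567
grip_force: 108.4
block die-local [-133.6   -1.4   60.2] eul zyx [ 0.046  0.007 -0.004] F [-0.9 -0.3 -8.3] w 0.567
row [-9.8 -0.8 19.1] [ 0.004  0.007 -0.   ]
row [18.3 -0.9 34.3] [ 0.004  0.007 -0.   ]
row [51.7 -1.  52.4] [ 0.004  0.007 -0.   ]
```

View pics/t7.png

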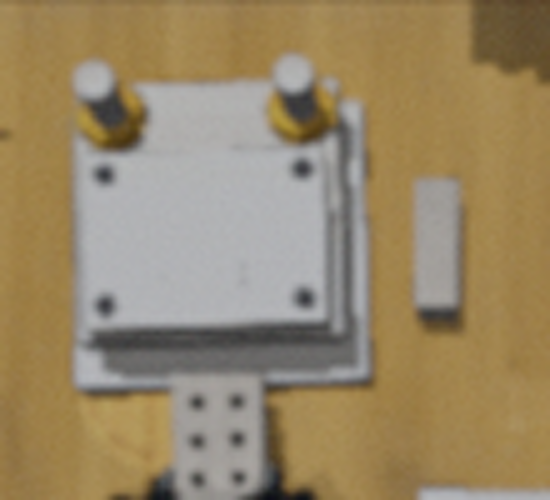

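The top view shows the held block, six holes visible, with its front edge at crop row 375 and centred at column ~220 in front of the die set. The fulcrum is still standing at (437,245). I'll check this numerically.

```bash
python3 -c "
from blk import *
f=lambda u,v:(165+(u+.5)/5-.5,130+(v+.5)/5-.5)
loc=lambda P:R.from_euler('z',-.049).apply(P-[600.3,154.9,0]).round(1)
for p,z in [((175,375),73),((266,375),73),((76,388),24),((370,382),24),((95,335),88),((346,331),88)]: print(p,loc(atz('top',f(*p),z)))"
```

```text
(175, 375) [-91.6  23.1  73. ]
(266, 375) [-93.5 -28.6  73. ]
(76, 388) [-89.   86.7  24. ]
(370, 382) [-91.7 -86.4  24. ]
(95, 335) [-69.6  66.2  88. ]
(346, 331) [-72.4 -75.3  88. ]
```

```bash
echo '[[-1.96, -0.2, 3.7, 0, 0.028, 0], [-1.96, -0.2, 3.7, 0, 0.028, 0], [1, -0.2, 5.3, 0, 0.028, 0], [3.66, -0.2, 6.76, 0, 0.028, 0], [3.66, -0.2, 6.76, 0, 0.028, 0]]' > mv.in && python3 steer.py mv.in; python3 -c "
from blk import *
now();at(-80,0,39.5);at(-62,0,39.5)"
```

```text
time_s: 14.2
eef_pos: [401.7, 146.2, 189.6]
ee_rot: [-0.004, 0.967, 0.024, 0.253]
force: [0.6, -0.8, -5.8]
grip_width: 0.571
grip_force: 108.5
block die-local [-97.    0.7  43.3] eul zyx [ 0.049 -0.007 -0.003] F [ 0.6 -0.8 -5.8] w 0.571
row [14.2  1.1 11.5] [ 0.003 -0.007  0.002]
row [29.9  1.1 20.3] [ 0.003 -0.007  0.002]
```

To row units: 29 mm is 5.8, 22 mm is 4.4, -0.007 rad is -0.028.

```bash
echo '[[-0.2, 0, 0.6, 0, -0.02, 0], [1.2, 0.1, 1.4, 0, -0.028, 0], [2.84, 0.2, 2.3, 0, -0.028, 0], [4.4, 0.2, 3.2, 0, -0.028, 0], [5.8, 0.2, 3.96, 0, -0.028, 0], [5.8, 0.2, 3.96, 0, -0.028, 0], [5.8, 0.2, 3.96, 0, -0.028, 0]]' > mv.in && python3 steer.py mv.in; python3 -c "
from blk import *
now();at(-62,0,36.7)"
```

```text
time_s: 14.9
eef_pos: [435.2, 146.2, 185.5]
ee_rot: [-0.003, 0.969, 0.024, 0.248]
force: [0.6, 0.7, -6.7]
grip_width: 0.572
grip_force: 108.5
block die-local [-64.9  -1.1  38.2] eul zyx [ 0.048  0.003 -0.003] F [ 0.6  0.7 -6.7] w 0.572
row [ 1.3 -0.5  2.8] [0.003 0.003 0.001]
```

```bash
echo '[[0.7, -0.1, 0.4, 0, 0, 0], [0.64, -0.1, 0.72, 0, 0, 0], [0.6, -0.1, 0.84, 0, 0, 0], [0.6, -0.1, 0.84, 0, 0, 0]]' > mv.in && python3 steer.py mv.in; python3 -c "
from blk import *
now()"
```

```text
time_s: 15.3
eef_pos: [440.0, 147.0, 183.9]
ee_rot: [-0.003, 0.968, 0.024, 0.249]
force: [-3.8, -1.6, 0.9]
grip_width: 0.57
grip_force: 109.6
block die-local [-59.8  -0.5  36.8] eul zyx [ 0.048  0.001 -0.003] F [-3.8 -1.6  0.9] w 0.57
```

```bash
echo '[[0, 0, 0, 0, 0, 0], [0, 0, 0, 0, 0, 0], [0, 0, 0, 0, 0, 0], [0, 0, 0, 0, 0, 0]]' > mv.in && python3 steer.py mv.in 1.0;  echo '[[-4.4, 0, -2.4, 0, 0, 0], [-9.6, 0, -5.2, 0, 0, 0], [-14, 0, -7.6, 0, 0, 0], [-10, 0, -16, 0, 0, 0], [-7, 0, -24, 0, 0, 0], [-7, 0, -24, 0, 0, 0]]' > mv.in && python3 steer.py mv.in; python3 ht.py
python3 - <<'E'
from h import *
s=ctrl.capture("scene");t=ctrl.capture("top")
a=cv2.resize(t[130:230,165:275],None,fx=3.6,fy=3.6,interpolation=cv2.INTER_CUBIC);b=cv2.resize(s[150:250,155:265],None,fx=3.6,fy=3.6,interpolation=cv2.INTER_CUBIC)
cv2.imwrite("pics/both8.png",np.hstack([a,b])[:,:,::-1])
plan(([600,155,200],tool(0.049)),([600,155,124],tool(.049)),grip=173)
E
```

```text
time_s: 15.7
eef_pos: [440.2, 147.0, 183.6]
ee_rot: [-0.003, 0.968, 0.024, 0.249]
force: [-0.4, 0.4, -0.1]
grip_width: 0.999
grip_force: 0.0
time_s: 16.3
eef_pos: [352.1, 143.5, 276.6]
ee_rot: [-0.004, 0.967, 0.024, 0.253]
force: [0.5, -0.1, -0.1]
grip_width: 0.997
grip_force: 0.0
[(-0.5, -3.125, 0.99, 13.7), (-0.5, -3.125, 0.98, 13.5), (-6.0, -6.0, 0.48, 27.6)]
row [266.9   0.6  30.7] [ 0.006 -0.502  0.   ]  n>= 6
row [2.303e+02 2.000e-01 9.730e+01] [ 0.006 -0.502  0.   ]  n>= 6
```

View pics/both8.png

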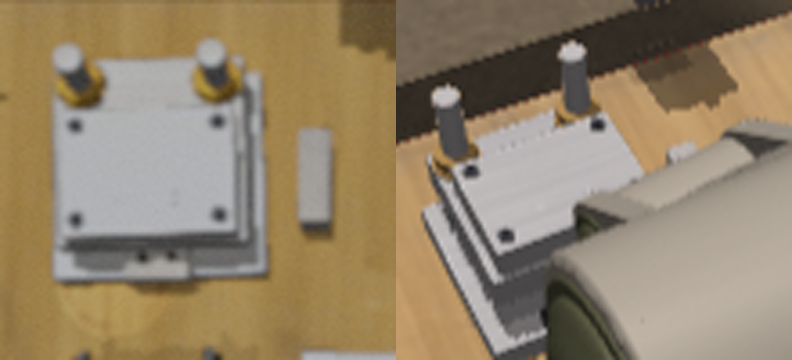

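The left view shows the block squarely in the gap, with only its tail visible (columns 125–188, rows ~250–278). Most of it is under the plate, the plate is still up, and the fulcrum is standing. Next I'll push the plate down with shut fingers.

To row units: 12 mm is 2.4, 5 mm is 1, -0.502 rad is -2.008.

```bash
echo '[[9, 0, 0, 0, -0.48, 0], [18, 0, 0, 0, -1, 0], [27, 0, 1, 0.024, -1.48, 0], [36, 0, 2.4, 0.024, -2.008, 0], [45, 0.1, 4.4, 0.024, -2.008, 0], [51.6, 0.1, 5.2, 0.024, -2.008, 0], [51.6, 0.1, 5.2, 0.024, -2.008, 0], [51.6, 0.1, 5.2, 0.024, -2.008, 0]]' > mv.in && python3 steer.py mv.in 0 40
python3 - <<'E'
from h import *
plan(([590,155,140],tool(.049)),([590,155,121],tool(.049)),grip=173)
E
```

```text
time_s: 17.25
eef_pos: [590.4, 154.6, 370.5]
ee_rot: [0.0, 1.0, 0.024, -0.002]
force: [0.4, 0.1, -0.5]
grip_width: 0.002
grip_force: 0.0
row [-0.1 -0.4 57.5] [ 0.     0.004 -0.   ]  n>= 2
row [-0.  -0.4 76.5] [ 0.     0.004 -0.   ]  n>= 2
```

To row units: 77 mm is 15.4, 72 mm is 14.4.

```bash
echo '[[0, 0, 7, 0, 0, 0], [0, 0, 12, 0, 0, 0], [0, 0, 14.4, 0, 0, 0], [0, 0, 15.4, 0, 0, 0], [0, 0, 15.4, 0, 0, 0]]' > mv.in && python3 steer.py mv.in;echo '[[0, 0, 0.4, 0, 0, 0], [0, 0, 0.8, 0, 0, 0], [0, 0, 1.2, 0, 0, 0], [0, 0, 1.2, 0, 0, 0]]' > mv.in && python3 steer.py mv.in
```

```text
time_s: 17.75
eef_pos: [589.9, 154.8, 296.0]
ee_rot: [-0.0, 1.0, 0.025, -0.0]
force: [0.2, -0.3, 0.0]
grip_width: 0.002
grip_force: 0.0
time_s: 18.15
eef_pos: [590.1, 154.7, 291.6]
ee_rot: [-0.0, 1.0, 0.025, 0.001]
force: [-2.6, -1.2, 5.9]
grip_width: -0.001
grip_force: 3.1
```

```bash
echo '[[0, 0, 0.4, 0, 0, 0], [0, 0, 0.8, 0, 0, 0], [0, 0, 1, 0, 0, 0], [0, 0, 1, 0, 0, 0]]' > mv.in && python3 steer.py mv.in;echo '[[0, 0, 0.4, 0, 0, 0], [0, 0, 0.8, 0, 0, 0], [0, 0, 0.8, 0, 0, 0]]' > mv.in && python3 steer.py mv.in
```

```text
time_s: 18.55
eef_pos: [590.1, 154.7, 286.8]
ee_rot: [-0.0, 1.0, 0.025, 0.001]
force: [-2.7, -0.3, 7.7]
grip_width: 0.001
grip_force: 3.9
time_s: 18.85
eef_pos: [590.1, 154.8, 284.8]
ee_rot: [0.0, 1.0, 0.025, 0.001]
force: [-8.5, -1.0, 22.6]
grip_width: 0.001
grip_force: 11.0
```

Force is rising at z = 284.8, against the 284.4 expected when the plate rests on the block. One firmer press, then I'll lift and check.

To row units: 2 mm is 0.4, 1 mm is 0.2.

```bash
echo '[[0, 0, 0.2, 0, 0, 0], [0, 0, 0.4, 0, 0, 0], [0, 0, 0.4, 0, 0, 0]]' > mv.in && python3 steer.py mv.in; echo '[[0, 0, -4, 0, 0, 0], [0, 0, -12, 0, 0, 0], [0, 0, -20, 0, 0, 0], [-10, 0, -24, 0, 0, 0], [-20, 0, -24, 0, 0, 0], [-30, 0, -24, 0, 0, 0], [-40, 0, -24, 0, 0, 0], [-40, 0, -24, 0, 0, 0]]' > mv.in && python3 steer.py mv.in; python3 ht.py
python3 - <<'E'
from h import *
t=ctrl.capture("top")
cv2.imwrite("pics/t9.png",cv2.resize(t[110:260,110:380,::-1],None,fx=2.9,fy=2.9,interpolation=cv2.INTER_CUBIC))
E
```

```text
time_s: 19.15
eef_pos: [589.9, 154.9, 284.7]
ee_rot: [0.0, 1.0, 0.025, 0.002]
force: [-16.2, -2.6, 35.0]
grip_width: -0.001
grip_force: 18.0
time_s: 19.95
eef_pos: [385.9, 145.0, 399.3]
ee_rot: [-0.0, 1.0, 0.025, -0.001]
force: [0.2, 0.1, 0.8]
grip_width: 0.002
grip_force: 0.0
[(-0.125, -1.125, 0.99, 4.9), (-0.25, -1.25, 0.99, 5.4), (5.25, -6.0, 0.35, 24.6)]
```

View pics/t9.png

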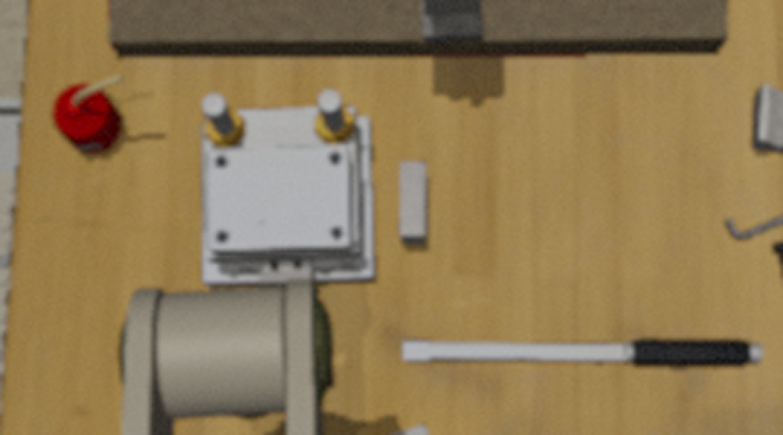

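The plate height measures 4.9–5.4 mm, against 5.4 expected, and it resisted 35 N without moving. The top view shows the bar on the bench in front of the die set at (580,352), the fulcrum standing at (412,200) and the bystanders untouched. I'm handing the job in.

```bash
python3 -c "
from rig import ctrl
print(ctrl.finish_job())"
```

```text
the job is handed in; nothing more can be done
None
```

The job is handed in at about 20 s of robot time: the upper plate rests firmly on the packing block (it held against 35 N), with about 70% of the block under the plate by my measurements, the pry bar back on the bench clear of the die set, and the bystanders not touched.

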